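Load a tube rack into a shaker's sprung clamp

TASK

Load the orange tube rack onto the small bench shaker, either way round: hook one end of the rack under the lip of the sprung jaw, press the jaw back with the rack until the other end drops down inside the low fixed stop bar, and let the spring clamp it, flat on the platform and tight between jaw and stop. Do not ram the jaw hard against the end of its travel, keep the rack upright, and leave the other things on the bench where they are.

Things in the scene. Friction and masses are not known exactly. Their poses are not given: they have to be found in the camera images.
- rack: Orange open tube rack with a few fixed tubes, 62 (x) x 200 (y) x 40 mm to its top board, tube caps up to 47 mm; about 0.16 kg, varying by a third. It starts standing on the bench. Two end walls, 3 mm thick, full width, 40 mm high, are its feet. Origin: centre of its underside; y along its length, z up. Either end may go to the jaw.
- rack_top (a point): Centre of the rack's top board, 40 mm over its underside, axes as the rack's. The top board (2 mm thick, height 38 to 40 mm) and a lower board (height 4 to 6 mm) join the end walls; between them the long sides are open. A grasp across the 62 mm width at mid-length bears on the edges of both boards if the fingertips reach to 4 mm above its underside (not below it).
- shaker: Fixed white bench shaker, 104 (x) x 284 (y) mm, platform top 46 mm above the bench. Origin on the bench under the rack's loaded place; y along that place, z up; the body reaches from y = -150 to +134 mm. Sprung jaw at the -y end, fixed stop bar at the +y end. Behind the jaw a grey housing 80 mm wide stands 48 mm over the platform, y = -126 to -146 mm.
- seat (a point): Where the centre of the rack's underside must end up, on the platform top; axes as the shaker's. Loaded, the rack fills y = -100 to +100 mm from here.
- channel (a point): 10 mm above seat, about level with the tops of four low side rails (34 mm long, centred at y = -68 and +80 mm from here) that flare outwards as a lead-in: the channel is 70 mm wide at the platform, about 80 mm at the rail tops. The sides are open between the rails, y = -51 to +63 mm.
- stop (a point): Top of the inner edge of the fixed stop bar, 100 mm from seat along +y and 14 mm above the platform. The bar is 72 mm wide, its flat top 24 mm deep (y = +100 to +124 mm from seat); beyond it the platform is clear. Below the top the bar is solid. A rack hooked under the released jaw's lip rests with its other end on top of the bar.
- jaw_face (a point): Middle of the steel jaw's face that bears on the rack's end, 25 mm above the platform, axes as the shaker's, moving with the jaw. The face is 74 mm wide. With the jaw released the gap from face to stop bar is 192 mm, 8 mm less than the rack.
- lip (a point): Lower edge of the flat lip at the top of the jaw, moving with it: it overhangs the face by 7 mm towards the rack, 6 mm thick, underside 48.5 mm above the platform. It blocks a level rack from above or over the stop bar; the rack's end has to go in under it, low and tilted (10 to 15 degrees is plenty).
- jaw_part (a joint): How far the jaw is pressed back along the shaker's -y, in m: 0 released, 0.008 with the rack clamped, 0.016 end of travel (gap 208 mm). About 0.011 lets the tilted rack's far end past the stop bar. Spring: 4 N to start, 10 N at full travel; it returns at once when let go. Friction with the pushing tool can hold up the rack's far end, which must then be pressed down too.
- bottle: Bystander: plastic reagent bottle, 52 mm wide, 106 mm tall, origin under its centre.
- timer: Bystander: bench timer 59 x 68 x 24 mm, origin under its centre.
- pen: Bystander: white marker pen, 10 x 142 x 12 mm, lying along its y, origin under its centre.

How it is judged:
On the way:
1. the jaw is pressed back clear by the rack (more than 9 mm) (value of joint jaw_part above 0.009 m and contact force between rack and jaw_part above 1 N), for 0.1 s.
At the end, for the whole second after the job is handed in: The rack lies flat on the platform at the seat (height 3 mm, length 3 to 4 mm, sideways 6 mm, level 0.03 rad, aligned 0.06 rad), clamped by the jaw (5 to 11.5 mm back, over 1.5 N), at rest, released (z of rack in the frame of seat between -0.003 and 0.003 m and y of rack in the frame of seat between -0.004 and 0.003 m and x of rack in the frame of seat between -0.006 and 0.006 m and angle between rack's own z axis and vertical below 0.03 rad and angle between the y axis of rack and the y axis of shaker, either way round below 0.06 rad and value of joint jaw_part between 0.005 and 0.0115 m and contact force between rack and jaw_part above 1.5 N and linear speed of rack below 0.01 m/s and contact force between the fingers and rack below 0.1 N); the robot touches nothing.
It fails at once if the rack is rammed against the jaw with more than 45 N (contact force between rack and jaw_part above 45 N).
It fails at once if the rack is tipped over (angle between rack's own z axis and vertical above 0.8 rad).
It fails at once if a bystander is displaced by more than 40 mm or the bottle tipped (distance of any of bottle, timer, pen from where it was at the start of the episode above 0.04 m or angle between bottle's own z axis and vertical above 0.5 rad).
It also fails if it takes over 53 s, if anything falls off the work surface, if the arm or the gripper's body presses on something with over 40 N, if the wrist force passes 120 N, or if a joint passes its speed limit or range.

ROBOT

A 6-joint arm with a two-finger parallel gripper is mounted at the origin on a cart in front of the work surface, level with it; the furniture and walls round the work are solid. World frame = base frame: x ahead of the robot, y to its left, z up, the work surface at z = 0. Lengths are in m, angles in rad, forces in N, time in s.
With the tool pointing down it reaches from about 0.4 to 0.825 m from the base axis. Payload 7 kg.
Tool frame: the origin (TCP) lies between the finger pads; the fingertips stand 22 mm ahead of it and the grasp point (between the pads) lies 3 mm ahead of it; z points along the fingers, y is the direction in which the jaws open and shut (so a half turn about z gives the same grasp; the last joint's range is limited). The gripper opens to 88 mm and grips with 3 to 60 N. Pads are 19 mm wide; open, the fingers measure 130 mm over their backs; the gripper's body (78 mm by 193 mm) begins 47 mm behind the grasp point.
Start: joints at [-0.814, 0.359, 0.012, 0, -1.224, -0.288], TCP at [0.305, -0.602, 0.249] pointing down, gripper open.
Joint ranges: [-3.07, 3.07], [-1.43, 2.12], [-1.02, 1.25], [-3.03, 1.67], [-3.05, -0], [-3.03, 3.03]. Speed limits (rad/s): [2.39, 2.39, 3.01, 3.14, 3.14, 3.14].

INTERFACE

Orientations are given as [roll, pitch, yaw] about the fixed x, y, z axes, in that order (R = Rz(yaw) Ry(pitch) Rx(roll)).
In Python, from station import arm, optics gives the robot as it stands. The module is installed in compiled form; this text tells all that it offers.
- The arm moves only by the tool jog_arm, never from a script. Its argument "motion" is a list that holds one entry, the list of rows, each a list of 7 numbers: the shift along the tool's x, y, z in m, then the turn, a rotation vector about the tool's x, y, z in degrees, then the finger opening in m, from 0 to 0.0876. In form: [[[x, y, z, rx, ry, rz, grip], ...]]. A call has 1 to 8 rows; each row is the pose to reach, as a shift and turn from the pose measured when the call began, along the tool's axes at that moment; what a row does not reach only later rows make up. A row lasts 1/10 s, in which the tool goes at most 50 mm and 8.59 degrees, less where a joint would pass 70% of its speed; a pose out of reach is approached as far as the arm can. A call with a gripper value outside its range is refused whole. The fingers move at their own pace and stop on an object; "newtons" is the grip in N (left out, the last holds). Time passes only in rows, so rows that repeat a pose let the fingers close. It gives the time, the measured TCP pose, the force and the opening at its end, in the units of the state.
- arm.get_state(): the state, without advancing time (a new reading comes with each control period).
- optics.grab_frame(name): name is "scene" or "top" or "wrist"; returns the picture (384x512x3 uint8, red, green, blue); there is no depth.
- optics.camera_model(name): a dict with "mtx" (3x3 intrinsics, pixels), "R" (3x3) and "t" (3): a world point X has camera coordinates R X + t; the wrist camera has in their place "mount" (4x4, takes a point from camera to tool coordinates, whose origin is the TCP and whose axes are the flange's). Camera axes: x right, y down, z forward; pixel columns grow to the right and rows downward; lengths in m; the calibration is good to about 2 mm. A picture is of the moment at which its call begins: read the wrist's pose just before it. camera_model takes no time and is no camera call.
- arm.job_done(): hands the job in, once; it reports no verdict.
The state is a dict: "t": time; "q": joint angles; "qd": joint speeds; "joint_efforts": joint torques, N m; "eef_pos": TCP position; "ee_rot": TCP orientation; "force": force on the tool from outside, world axes, zero at the start; "moment": the same for the moment, N m; "width": finger opening in m.
Only numpy, scipy, OpenCV 4.12 (cv2) and the standard library are available. Lean on these libraries where they do the work, as an engineer would, in place of code of your own. Each camera call takes 0.05 s, during which the arm holds its last target.

## Working session

There is one attempt and no reset: what is moved stays moved. The work goes in short steps, Python scripts to look and compute and a tool call to move; the robot and the scene stay as the last step left them, time stands still between calls to the robot, and variables do not carry over. Pictures are saved under pics/ and viewed, and the job is handed in when it is done.

Besides the shell and the picture viewer there is one more tool, called after "Call:" by a JSON object that holds its "method" and its "body". jog_arm: Moves the arm, as the interface text tells. Its arguments: {"type":"object","properties":{"motion":{"type":"array","items":{"type":"array","items":{"type":"array","items":{"type":"number"}}}},"newtons":{"type":"number"}},"required":["motion"]}

```bash
mkdir -p pics; python3 - <<'E'
from station import arm, optics
import cv2, numpy as np
print(arm.get_state())
for n in ("scene","top"):
    im=optics.grab_frame(n); cv2.imwrite(f"pics/{n}0.png",im[:,:,::-1])
    m=optics.camera_model(n); print(n,m)
print(optics.camera_model("wrist"))
E
```

```text
{'t': 0.0, 'q': array([-8.13913020e-01,  3.59410302e-01,  1.10700533e-02, -3.47648691e-04,
       -1.22408107e+00, -2.88109698e-01]), 'qd': array([-0.00013951, -0.00037673, -0.00037985,  0.0028032 , -0.00015157,
        0.00026898]), 'joint_efforts': array([-2.31527352e-03, -5.82722068e+01,  2.93053865e+01,  6.99752927e+00,
        6.80784593e-03, -1.58754528e-04]), 'eef_pos': array([ 0.30474751, -0.60179624,  0.24761283]), 'ee_rot': array([ 3.13994178e+00, -1.48429051e-04, -2.67293732e+00]), 'force': array([ 0.54472611, -0.49239718, -0.15365392]), 'moment': array([-0.00414236, -0.02514324, -0.04367942]), 'width': 0.0874245473150763}
scene {'mtx': array([[492.04955392,   0.        , 254.14473267],
       [  0.        , 492.04955392, 189.35004705],
       [  0.        ,   0.        ,   1.        ]]), 'R': array([[-0.86788149, -0.496737  , -0.00583681],
       [-0.31375864,  0.5572218 , -0.76880386],
       [ 0.38514572, -0.66539929, -0.63945802]]), 't': array([0.49746062, 0.16250959, 1.61788547])}
top {'mtx': array([[435.83635943,   0.        , 256.850504  ],
       [  0.        , 435.83635943, 193.28869722],
       [  0.        ,   0.        ,   1.        ]]), 'R': array([[ 8.95249195e-04, -9.99981230e-01, -6.06128188e-03],
       [-9.96549937e-01, -3.89115305e-04, -8.29944123e-02],
       [ 8.29904959e-02,  6.11467075e-03, -9.96531579e-01]]), 't': array([0.09116367, 0.53614465, 1.34272306])}
{'mtx': array([[284.22100907,   0.        , 252.35027807],
       [  0.        , 284.22100907, 192.23575952],
       [  0.        ,   0.        ,   1.        ]]), 'mount': array([[ 2.98835595e-04, -9.66154687e-01, -2.57963237e-01,
         6.95857849e-02],
       [ 9.99999832e-01,  4.16824931e-04, -4.02700080e-04,
         6.41511017e-04],
       [ 4.96596079e-04, -2.57963073e-01,  9.66154649e-01,
        -1.36586939e-01],
       [ 0.00000000e+00,  0.00000000e+00,  0.00000000e+00,
         1.00000000e+00]])}
```

View pics/scene0.png

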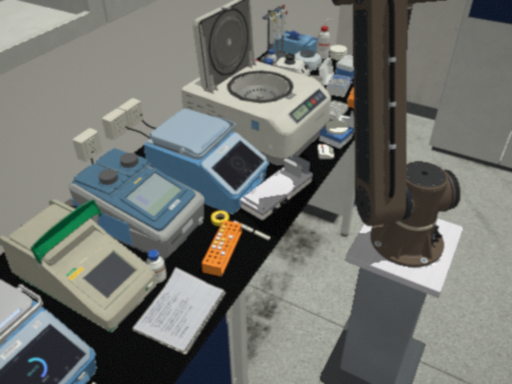

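View pics/top0.png

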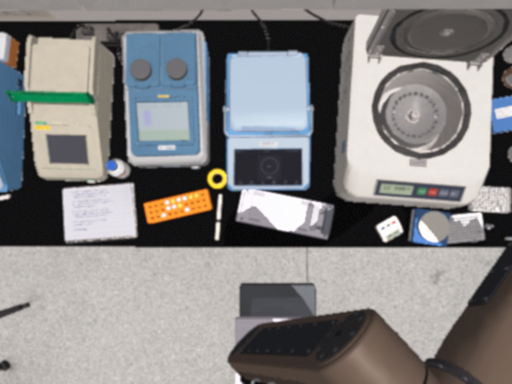

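The orange rack is at about (178,206) in the top view and the white shaker at about (285,213). The pen is at (219,217), the bottle at (118,168) and the timer probably at (389,228). I'll enlarge both views and segment the rack.

```bash
python3 - <<'E'
import cv2, numpy as np
a=cv2.imread("pics/top0.png"); b=cv2.imread("pics/scene0.png")
cv2.imwrite("pics/topz.png",cv2.resize(a[170:250,130:350],None,fx=3.6,fy=3.6,interpolation=cv2.INTER_CUBIC))
cv2.imwrite("pics/scenez.png",cv2.resize(b[150:280,190:330],None,fx=4.5,fy=4.5,interpolation=cv2.INTER_CUBIC))
E
```

```text
(no output)
```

View pics/topz.png

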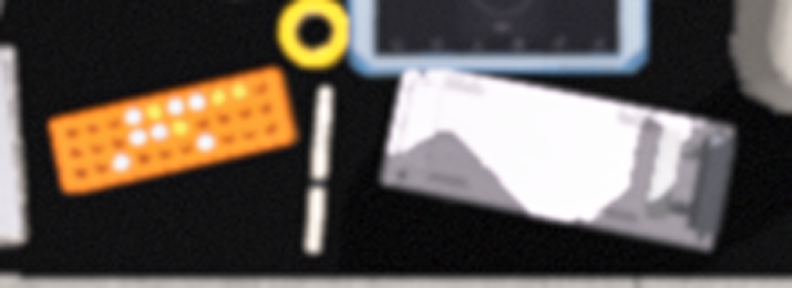

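View pics/scenez.png

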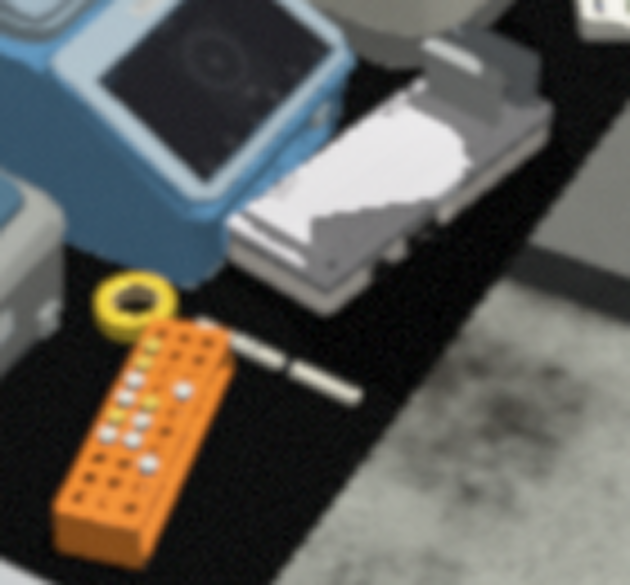

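```bash
cat > h.py <<'E'
import cv2, numpy as np
from scipy.spatial.transform import Rotation as Rn
from station import arm, optics
def cam(n,st=None):
    m=optics.camera_model(n)
    if n!="wrist": R,t=np.array(m["R"]),np.array(m["t"]); return m["mtx"],R,t
    T=np.eye(4); T[:3,:3]=Rn.from_euler("xyz",st["ee_rot"]).as_matrix(); T[:3,3]=st["eef_pos"]
    W=np.linalg.inv(T@m["mount"]); return m["mtx"],W[:3,:3],W[:3,3]
def pix2w(c,uv,z):
    K,R,t=c; uv=np.atleast_2d(np.asarray(uv,float))
    d=np.c_[uv,np.ones(len(uv))]@np.linalg.inv(K).T@R
    o=-R.T@t; return o+d*((z-o[2])/d[:,2])[:,None]
def w2pix(c,X):
    K,R,t=c; p=(np.atleast_2d(X)@R.T+t)@K.T; return p[:,:2]/p[:,2:]
def rackmask(im):
    h=cv2.cvtColor(im,cv2.COLOR_RGB2HSV)
    return cv2.inRange(h,(5,140,90),(20,255,255))
def wsnap(name):
    st=arm.get_state(); im=optics.grab_frame("wrist"); cv2.imwrite("pics/"+name,im[:,:,::-1]); np.save("pics/"+name+".npy",np.r_[st["eef_pos"],st["ee_rot"]])
    return st,im
def wload(name):
    v=np.load("pics/"+name+".npy"); return dict(eef_pos=v[:3],ee_rot=v[3:]),cv2.imread("pics/"+name)[:,:,::-1]
def T(st):
    M=np.eye(4); M[:3,:3]=Rn.from_euler("xyz",st["ee_rot"]).as_matrix(); M[:3,3]=st["eef_pos"]; return M
def rel(Tgt):
    "shift and rotvec(deg) in current tool axes to reach target 4x4"
    D=np.linalg.inv(T(arm.get_state()))@Tgt
    return np.round(np.r_[D[:3,3],Rn.from_matrix(D[:3,:3]).as_rotvec(degrees=True)],4)
E
python3 - <<'E'
from h import *
im=cv2.imread("pics/top0.png")[:,:,::-1].copy(); c=cam("top")
m=rackmask(im); cs,_=cv2.findContours(m,0,2); 
k=max((x for x in cs if 135<x[:,0,0].mean()<220),key=cv2.contourArea)
r=cv2.minAreaRect(k); b=cv2.boxPoints(r); print(r); P=pix2w(c,b,.04); print(P.round(4), np.linalg.norm(np.diff(P,axis=0),axis=1), P.mean(0))
# shaker corners read off the zoom (/3.6 + offset)
uv=np.array([[404,68],[381,185],[713,250],[737,125]])/3.6+[130,170]
Q=pix2w(c,uv[:2],.046); print(Q); Q2=pix2w(c,uv[2:],.046); print(Q2)
print("lens",np.linalg.norm(Q[0]-Q[1]),np.linalg.norm(Q[0]-Q2[1]),np.linalg.norm(Q[1]-Q2[0]))
E
```

```text
((177.41009521484375, 205.9438018798828), (23.310436248779297, 67.98252868652344), 77.00537872314453)
[[0.5068 0.4475 0.04  ]
 [0.5543 0.2431 0.04  ]
 [0.4839 0.2262 0.04  ]
 [0.4367 0.4298 0.04  ]] [0.20994063 0.07238633 0.20901932] [0.49541997 0.33663036 0.04      ]
[[0.54772294 0.13645961 0.046     ]
 [0.44773851 0.15566544 0.046     ]]
[[ 0.39301726 -0.12584777  0.046     ]
 [ 0.49902144 -0.14762592  0.046     ]]
lens 0.10181232319590931 0.2882298087762922 0.2867823251582548
```

```bash
cat >> h.py <<'E'
def tgt(p,yaw,tilt=0):
    "tool down with given yaw, then turned tilt deg about tool y"
    M=np.eye(4); M[:3,:3]=(Rn.from_euler("xyz",[np.pi,0,yaw])*Rn.from_rotvec([0,tilt,0],degrees=True)).as_matrix(); M[:3,3]=p; return M
E
python3 - <<'E'
from h import *
print(rel(tgt([.46,-.0,.30],-1.75)))
def tri(u1,u2):
    A=[]
    for n,u in (("top",u1),("scene",u2)):
        K,R,t=cam(n); P=K@np.c_[R,t]; A+= [u[0]*P[2]-P[0],u[1]*P[2]-P[1]]
    v=np.linalg.svd(np.array(A))[2][-1]; return (v[:3]/v[3]).round(3)
print("balance front-left corner",tri((228.6,186.7),(235.6,193.3)))
E
```

```text
[-4.10400e-01  4.66900e-01 -5.17000e-02  8.42000e-02  2.98000e-02
 -5.28769e+01]
balance front-left corner [0.547 0.174 0.097]
```

Call:
{"method": "jog_arm", "body": {"motion": [[[-0.41, 0.467, -0.052, 0, 0, -52.9, 0.0876], [-0.41, 0.467, -0.052, 0, 0, -52.9, 0.0876], [-0.41, 0.467, -0.052, 0, 0, -52.9, 0.0876], [-0.41, 0.467, -0.052, 0, 0, -52.9, 0.0876], [-0.41, 0.467, -0.052, 0, 0, -52.9, 0.0876], [-0.41, 0.467, -0.052, 0, 0, -52.9, 0.0876], [-0.41, 0.467, -0.052, 0, 0, -52.9, 0.0876], [-0.41, 0.467, -0.052, 0, 0, -52.9, 0.0876]]]}}

```text
t: 0.9
eef_pos: [0.404, -0.2142, 0.2819]
ee_rot: [3.141, 0.001, -1.749]
force: [1.6, 0.1, 1.0]
width: 0.088
```

```bash
python3 - <<'E'
from h import *
s=arm.get_state(); print(s['t'],s['eef_pos'],s['ee_rot'],s['q'])
print(rel(tgt([.46,-.0,.30],-1.75)))
E
```

```text
0.9 [ 0.40396767 -0.21416965  0.2819116 ] [ 3.14078559e+00  1.25679367e-03 -1.74879835e+00] [-0.05576624 -0.03127069 -0.38800287 -0.0014359  -1.21471228 -0.12173428]
[-0.2207 -0.0172 -0.0178  0.0463  0.072   0.0689]
```

Call:
{"method": "jog_arm", "body": {"motion": [[[-0.22, -0.017, -0.018, 0, 0, 0, 0.0876], [-0.22, -0.017, -0.018, 0, 0, 0, 0.0876], [-0.22, -0.017, -0.018, 0, 0, 0, 0.0876], [-0.22, -0.017, -0.018, 0, 0, 0, 0.0876], [-0.22, -0.017, -0.018, 0, 0, 0, 0.0876], [-0.22, -0.017, -0.018, 0, 0, 0, 0.0876], [-0.22, -0.017, -0.018, 0, 0, 0, 0.0876], [-0.22, -0.017, -0.018, 0, 0, 0, 0.0876]]]}}

```text
t: 1.7
eef_pos: [0.4592, -0.0013, 0.2999]
ee_rot: [3.14, 0.001, -1.749]
force: [-0.2, 0.9, 0.1]
width: 0.0876
```

```bash
python3 - <<'E'
from h import *
st,im=wsnap("w1.png"); print(st['t'],st['eef_pos'])
E
```

```text
1.7 [ 0.45924831 -0.00130019  0.29987043]
```

View pics/w1.png

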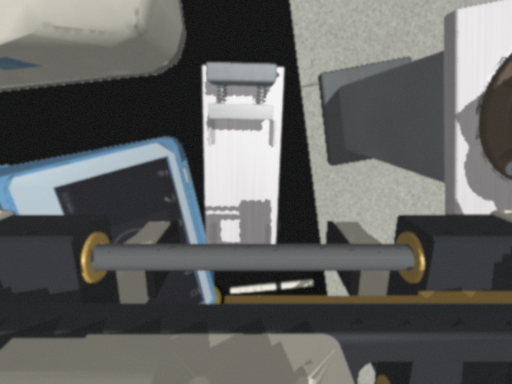

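The wrist view shows the shaker upright in the image, from column 203 to 282, with the housing at rows 62–82 and the jaw at about rows 103–120. The balance is to its left. I'll zoom in.

```bash
python3 - <<'E'
import cv2
b=cv2.imread("pics/w1.png")
cv2.imwrite("pics/w1z.png",cv2.resize(b[50:250,120:320],None,fx=3,fy=3,interpolation=cv2.INTER_CUBIC))
E
```

```text
(no output)
```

View pics/w1z.png

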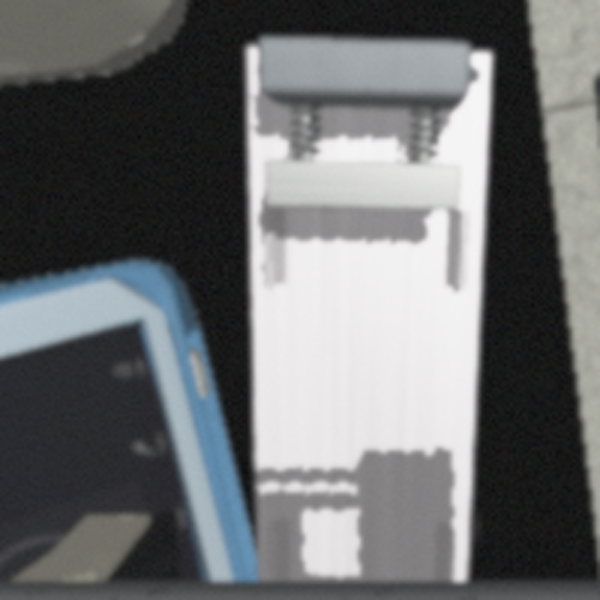

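```bash
python3 - <<'E'
from h import *
st,im=wload("w1.png"); c=cam("wrist",st)
f=lambda L,z: pix2w(c,np.array(L)/3+[120,50],z)
e=f([[247,60],[257,560],[494,60],[471,560]],.046); print("edges",e.round(4))
for a,b in((0,1),(2,3)):
    d=e[a]-e[b]; print("psi",np.arctan2(-d[0],d[1])+np.pi*0, np.linalg.norm(d))
print("back corners",f([[246,43],[494,50]],.046))
print("lip front corners",f([[265,207],[460,207]],.1005))
print("lip back corners",f([[268,161],[462,163]],.1005))
print("housing top corners: back",f([[262,37],[470,40]],.094)," front ",f([[266,100],[468,100]],.094))
g=cv2.cvtColor(im,cv2.COLOR_RGB2GRAY); 
E
```

```text
edges [[ 0.4988 -0.1364  0.046 ]
 [ 0.5449  0.0885  0.046 ]
 [ 0.3955 -0.1178  0.046 ]
 [ 0.4407  0.1073  0.046 ]]
psi 2.93946579634468 0.22962499529433006
psi 2.9432102322115434 0.22966182010406536
back corners [[ 0.49772318 -0.14300069  0.046     ]
 [ 0.39488278 -0.12170677  0.046     ]]
lip front corners [[ 0.49628483 -0.0749917   0.1005    ]
 [ 0.42307779 -0.06180491  0.1005    ]]
lip back corners [[ 0.49154163 -0.09117277  0.1005    ]
 [ 0.41979266 -0.07752057  0.1005    ]]
housing top corners: back [[ 0.48513348 -0.13487378  0.094     ]
 [ 0.40947357 -0.12021527  0.094     ]]  front  [[ 0.48841519 -0.1132055   0.094     ]
 [ 0.41346376 -0.09971242  0.094     ]]
```

```bash
python3 - <<'E'
from h import *
st,im=wload("w1.png"); c=cam("wrist",st); ct=cam("top")
for z in (.06,.08,.1,.12):
    print(z,"wrist",pix2w(c,np.array([[200,350],[258,580]])/3+[120,50],z)[:,:2].round(3).tolist(),"top",pix2w(ct,np.array([[355,72],[645,72]])/3.6+[130,170],z)[:,:2].round(3).tolist(),
     "panel wrist", pix2w(c,np.array([[145,322],[205,580]])/3+[120,50],z)[:,:2].round(3).tolist(),"top", pix2w(ct,np.array([[372,53],[620,53]])/3.6+[130,170],z)[:,:2].round(3).tolist())
yaw=-np.pi/2+.228
print(rel(tgt([.5,.27,.25],yaw)))
E
```

```text
0.06 wrist [[0.544, -0.02], [0.543, 0.093]] top [[0.543, 0.177], [0.543, -0.068]] panel wrist [[0.565, -0.037], [0.568, 0.089]] top [[0.559, 0.163], [0.559, -0.047]]
0.08 wrist [[0.539, -0.023], [0.538, 0.084]] top [[0.541, 0.176], [0.541, -0.066]] panel wrist [[0.559, -0.039], [0.562, 0.08]] top [[0.557, 0.162], [0.557, -0.045]]
0.1 wrist [[0.534, -0.026], [0.533, 0.076]] top [[0.539, 0.175], [0.539, -0.064]] panel wrist [[0.553, -0.04], [0.555, 0.072]] top [[0.555, 0.161], [0.555, -0.043]]
0.12 wrist [[0.529, -0.028], [0.528, 0.067]] top [[0.538, 0.173], [0.538, -0.061]] panel wrist [[0.546, -0.042], [0.549, 0.063]] top [[0.553, 0.159], [0.553, -0.041]]
[-2.74400e-01  8.20000e-03  5.03000e-02  5.59000e-02  7.45000e-02
 -2.33202e+01]
```

```bash
python3 - <<'E'
from h import *
a=cv2.imread("pics/top0.png")
cv2.imwrite("pics/topb.png",cv2.resize(a[120:200,215:320],None,fx=6,fy=6,interpolation=cv2.INTER_CUBIC))
E
```

```text
(no output)
```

View pics/topb.png

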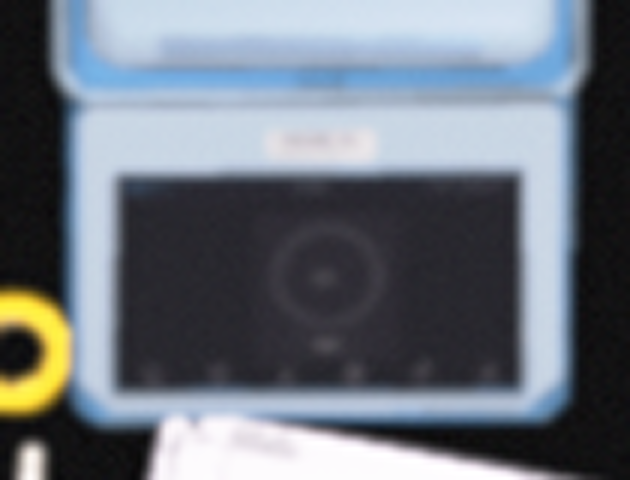

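Call:
{"method": "jog_arm", "body": {"motion": [[[-0.274, 0.008, 0.04, 0, 0, -23.3, 0.0876], [-0.274, 0.008, 0.04, 0, 0, -23.3, 0.0876], [-0.274, 0.008, 0.04, 0, 0, -23.3, 0.0876], [-0.274, 0.008, 0.04, 0, 0, -23.3, 0.0876], [-0.274, 0.008, 0.04, 0, 0, -23.3, 0.0876], [-0.274, 0.008, 0.04, 0, 0, -23.3, 0.0876], [-0.274, 0.008, 0.04, 0, 0, -23.3, 0.0876], [-0.274, 0.008, 0.04, 0, 0, -23.3, 0.0876]]]}}

```text
t: 2.55
eef_pos: [0.5003, 0.2689, 0.2597]
ee_rot: [3.14, 0.001, -1.344]
force: [0.4, -1.4, 0.2]
width: 0.0878
```

```bash
python3 - <<'E'
from h import *
st,im=wsnap("w2.png"); print(st['t'],st['eef_pos'])
E
```

```text
2.55 [0.50025962 0.2689161  0.25966672]
```

View pics/w2.png

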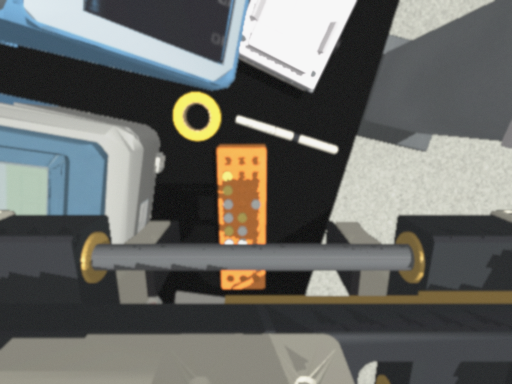

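The rack's near end is visible at columns 216–267, row 145, and its far edge at about row 290. The shaker's stop end has corners at about (240,62) and (312,90). I'll measure them.

```bash
python3 - <<'E'
from h import *
def tri(u1,u2):
    A=[]
    for n,u in (("top",u1),("scene",u2)):
        K,R,t=cam(n); P=K@np.c_[R,t]; A+= [u[0]*P[2]-P[0],u[1]*P[2]-P[1]]
    v=np.linalg.svd(np.array(A))[2][-1]; return (v[:3]/v[3]).round(3)
print("panel front-left",tri((234.2,184.7),(190+205/4.5,150+182/4.5)),"rear-left",tri((234.2,149.7),(212.2,173.3)))
st,im=wload("w2.png"); c=cam("wrist",st)
m=rackmask(im); m[:,:200]=0; m[:,290:]=0; m[292:]=0
cs,_=cv2.findContours(m,0,2); k=max(cs,key=cv2.contourArea)[:,0,:]
# side edges of the top board: leftmost/rightmost orange per row, rows 150..235
L=[];Rr=[]
for r in range(152,232,2):
    x=np.where(m[r])[0]; L.append((x.min()-.5,r)); Rr.append((x.max()+.5,r))
for n,E in(("L",L),("R",Rr)):
    W=pix2w(c,E,.040)[:,:2]; vx,vy,x0,y0=cv2.fitLine(W.astype(np.float32),cv2.DIST_HUBER,0,.001,.001).ravel(); print(n,"mid",x0,y0,"psi",np.arctan(-vx/vy))
T_=[];
for u in range(224,262,3):
    y=np.where(m[:,u])[0]; T_.append((u,y.min()-.5))
W=pix2w(c,T_,.04)[:,:2]; print("near end",W.mean(0)); vx,vy,x0,y0=cv2.fitLine(W.astype(np.float32),cv2.DIST_HUBER,0,.001,.001).ravel(); print("psi",np.arctan(vy/vx),x0,y0)
b=im[:,:,::-1]
cv2.imwrite("pics/w2z.png",cv2.resize(b[0:300,170:370],None,fx=4,fy=4,interpolation=cv2.INTER_CUBIC)[:600])
cv2.imwrite("pics/w2y.png",cv2.resize(b[120:300,170:300],None,fx=3,fy=3,interpolation=cv2.INTER_CUBIC)[:600])
E
```

```text
panel front-left [0.555 0.158 0.095] rear-left [0.652 0.155 0.13 ]
L mid 0.5410619 0.29379916 psi 0.23232907
R mid 0.47713515 0.28125754 psi 0.2247251
near end [0.52008512 0.23631373]
psi 0.22734219 0.518635 0.23597826
```

View pics/w2z.png

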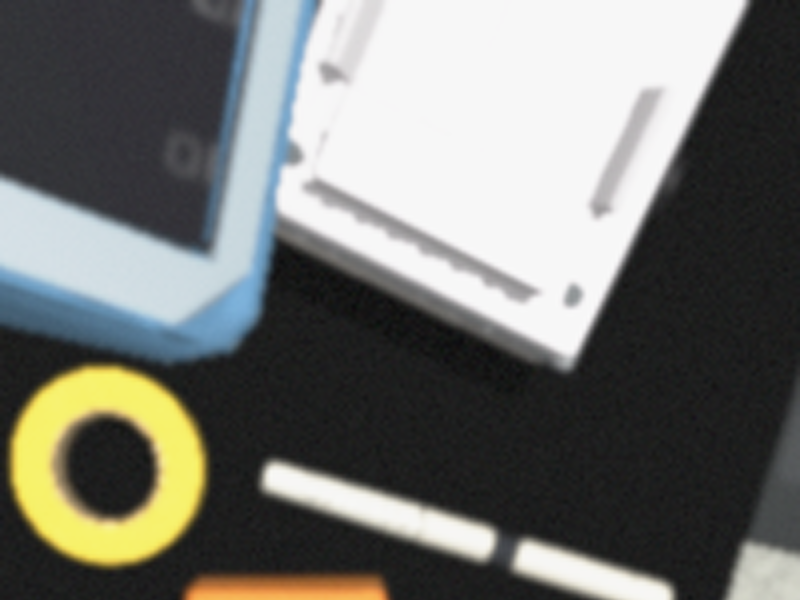

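View pics/w2y.png

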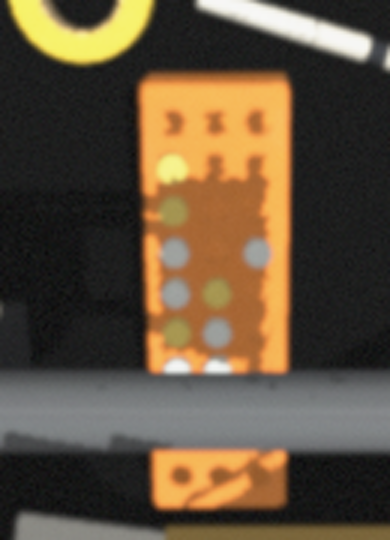

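```bash
python3 - <<'E'
from h import *
st,im=wload("w2.png"); c=cam("wrist",st)
psi=.227; y=np.array([-np.sin(psi),np.cos(psi)]); x=np.array([np.cos(psi),np.sin(psi)])
n0=pix2w(c,[[242,144.2]],0)[0,:2]; n1=pix2w(c,[[242,147]],.04)[0,:2]; f=pix2w(c,[[243,289.5]],.04)[0,:2]
L=np.array([.54106,.2938]);R=np.array([.4771,.28126])
print("along: near",n0@y,n1@y,"far",f@y,"len",(f-n1)@y,"across",L@x,R@x,"w",(L-R)@x)
ym=(f+n1)@y/2; xm=(L+R)@x/2
print("centre",ym*y+xm*x, "from near+100",(n0@y+.1)*y+xm*x)
ps=-.19; ys=np.array([-np.sin(ps),np.cos(ps)]); xs=np.array([np.cos(ps),np.sin(ps)]); o=np.array([.475,.0152])
g=lambda u,z:(pix2w(c,np.array([u])/4+[170,0],z)[0,:2])
for n,u,z in(("corner",(577,352),.046),("barL",(312,180),.06),("barR",(540,292),.06),("edgeR",(748,5),.046),("left end",(276,212),.046)):
    p=g(u,z); print(n,p.round(4),"local",((p-o)@xs).round(4),((p-o)@ys).round(4))
a,b=g((312,180),.06),g((540,292),.06); d=a-b; print("psi bar",np.arctan2(d[1],d[0]))
a,b=g((577,352),.046),g((748,5),.046); d=a-b; print("psi edge",np.arctan2(-d[0],d[1]))
a,b=g((276,212),.046),g((577,352),.046); d=a-b; print("psi end",np.arctan2(d[1],d[0]))
E
```

```text
along: near 0.11780718396333165 0.11751332791407726 far 0.3194597290133137 len 0.20194640109923642 across 0.5933009237637433 0.5281595611125186 w 0.06514136265122471
centre [0.49717364 0.33907689] from near+100 [0.49732653 0.33841497]
corner [0.452  0.1545] local -0.0489 0.1325
barL [0.5362 0.1305] local 0.0383 0.1248
barR [0.4689 0.1437] local -0.0303 0.125
edgeR [0.4318 0.059 ] local -0.0507 0.0348
left end [0.5452 0.1379] local 0.0457 0.1337
psi bar -0.1929821112123732
psi edge -0.20917305834217292
psi end -0.17664587100579207
```

```bash
python3 - <<'E'
from h import *
st,im=wload("w2.png"); c=cam("wrist",st); ct=cam("top")
psi=.227; y=np.array([-np.sin(psi),np.cos(psi)]); x=np.array([np.cos(psi),np.sin(psi)]); o=np.array([.497,.3385])
for z in (.03,.07,.1,.13):
    P=pix2w(c,[[158,130],[163,160],[155,200]],z)[:,:2]-o; Q=pix2w(ct,[[165,166],[195,166],[208,160]],z)[:,:2]-o
    print(z,[(round(p@x,3),round(p@y,3)) for p in P],"top",[(round(p@x,3),round(p@y,3)) for p in Q])
print(rel(tgt([.497,.3385,.12],psi-np.pi/2)))
E
```

```text
0.03 [(np.float64(0.105), np.float64(-0.121)), (np.float64(0.102), np.float64(-0.083)), (np.float64(0.117), np.float64(-0.029))] top [(np.float64(0.13), np.float64(0.012)), (np.float64(0.109), np.float64(-0.08)), (np.float64(0.118), np.float64(-0.123))]
0.07 [(np.float64(0.093), np.float64(-0.122)), (np.float64(0.09), np.float64(-0.089)), (np.float64(0.103), np.float64(-0.041))] top [(np.float64(0.123), np.float64(0.005)), (np.float64(0.102), np.float64(-0.084)), (np.float64(0.111), np.float64(-0.127))]
0.1 [(np.float64(0.083), np.float64(-0.124)), (np.float64(0.08), np.float64(-0.093)), (np.float64(0.092), np.float64(-0.049))] top [(np.float64(0.117), np.float64(-0.001)), (np.float64(0.097), np.float64(-0.088)), (np.float64(0.106), np.float64(-0.129))]
0.13 [(np.float64(0.073), np.float64(-0.125)), (np.float64(0.071), np.float64(-0.098)), (np.float64(0.082), np.float64(-0.058))] top [(np.float64(0.111), np.float64(-0.006)), (np.float64(0.091), np.float64(-0.091)), (np.float64(0.1), np.float64(-0.132))]
[-0.0689 -0.0127  0.1402  0.0758  0.0562 -0.0205]
```

Call:
{"method": "jog_arm", "body": {"motion": [[[-0.069, -0.0127, 0.05, 0, 0, 0, 0.0876], [-0.069, -0.0127, 0.1, 0, 0, 0, 0.0876], [-0.069, -0.0127, 0.14, 0, 0, 0, 0.0876], [-0.069, -0.0127, 0.14, 0, 0, 0, 0.0876], [-0.069, -0.0127, 0.14, 0, 0, 0, 0.0876], [-0.069, -0.0127, 0.14, 0, 0, 0, 0.0876]]]}}

```text
t: 3.2
eef_pos: [0.4978, 0.3379, 0.1215]
ee_rot: [3.141, 0.001, -1.345]
force: [0.5, 0.2, 1.5]
width: 0.0875
```

```bash
python3 - <<'E'
from h import *
st,im=wsnap("w3.png"); print(st['t'],st['eef_pos'],st['force'])
print(rel(tgt([.497,.3385,.0265],.227-np.pi/2)))
E
```

```text
3.2 [0.4978007  0.33793768 0.12146398] [0.49969967 0.15212166 1.51345056]
[-1.000e-04  1.200e-03  9.570e-02 -6.760e-02  1.362e-01 -6.920e-02]
```

View pics/w3.png

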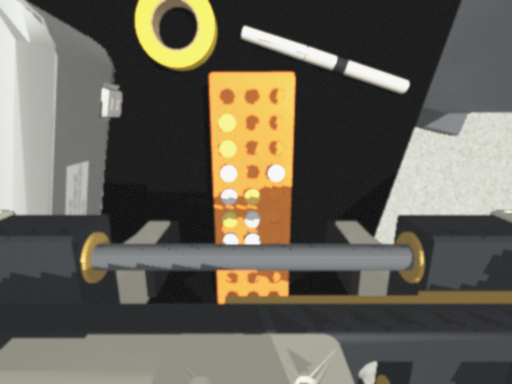

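The rack is centred between the fingers, at columns 210–296 with the finger pads at about 148 and 362. I'll descend and grip.

Call:
{"method": "jog_arm", "body": {"motion": [[[0, 0.001, 0.04, 0, 0, 0, 0.0876], [0, 0.001, 0.075, 0, 0, 0, 0.0876], [0, 0.001, 0.095, 0, 0, 0, 0.0876], [0, 0.001, 0.095, 0, 0, 0, 0.0876], [0, 0.001, 0.095, 0, 0, 0, 0.0876]]]}}

```text
t: 3.75
eef_pos: [0.4982, 0.339, 0.0291]
ee_rot: [-3.138, 0.004, -1.345]
force: [0.3, -0.0, 0.5]
width: 0.0878
```

```bash
python3 - <<'E'
from h import *
st,im=wsnap("w4.png"); print(st['t'],st['eef_pos'],st['force'])
print(rel(tgt([.497,.3385,.0265],.227-np.pi/2)))
c=cam("wrist",st); m=rackmask(im); ys=np.where(m[:,235:270].sum(1)>0)[0]; print(ys.min())
psi=.227; y=np.array([-np.sin(psi),np.cos(psi)])
for v,z in((ys.min(),0),(ys.min(),.04)): print(z,(st['eef_pos'][:2]-pix2w(c,[[252,v]],z)[0,:2])@y)
E
```

```text
3.75 [0.49820328 0.33896902 0.02912602] [ 0.31792344 -0.00659344  0.45704883]
[ 0.0006  0.0016  0.0031 -0.2376  0.2442 -0.0601]
33
0 0.11083107539747317
0.04 0.10074608775184472
```

View pics/w4.png

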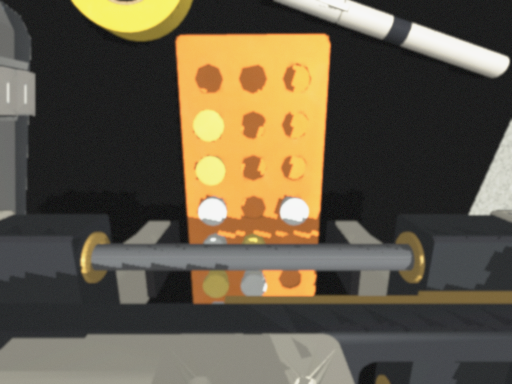

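The rack's near end is 100.7 mm from the TCP, so the TCP is at mid-length. I'll go down the last 2.5 mm and grip.

Call:
{"method": "jog_arm", "body": {"motion": [[[0, 0.001, 0.003, -0.2, 0.2, 0, 0.0876], [0, 0.001, 0.003, -0.2, 0.2, 0, 0.0876], [0, 0.001, 0.003, -0.2, 0.2, 0, 0.05], [0, 0.001, 0.003, -0.2, 0.2, 0, 0.05], [0, 0.001, 0.003, -0.2, 0.2, 0, 0.05], [0, 0.001, 0.003, -0.2, 0.2, 0, 0.05], [0, 0.001, 0.003, -0.2, 0.2, 0, 0.05], [0, 0.001, 0.003, -0.2, 0.2, 0, 0.05]]], "newtons": 35}}

```text
t: 4.6
eef_pos: [0.4974, 0.3391, 0.0266]
ee_rot: [-3.141, 0.001, -1.345]
force: [-0.1, 0.2, 0.9]
width: 0.0608
```

Call:
{"method": "jog_arm", "body": {"motion": [[[0, 0, 0, 0, 0, 0, 0.05], [0, 0, -0.03, 0, 0, 0, 0.05], [0, 0, -0.08, 0, 0, 0, 0.05], [0, 0, -0.13, 0, 0, 0, 0.05], [0, 0, -0.17, 0, 0, 0, 0.05], [0, 0, -0.17, 0, 0, 0, 0.05]]]}}

```text
t: 5.2
eef_pos: [0.4997, 0.3411, 0.2032]
ee_rot: [-3.132, 0.006, -1.344]
force: [-0.2, 0.6, -2.0]
width: 0.0611
```

```bash
python3 - <<'E'
from h import *
st,im=wsnap("w5.png"); print(st['t'],st['eef_pos'],st['ee_rot'],st['force'],st['width'])
psi=-.192; y=np.array([-np.sin(psi),np.cos(psi)]); s=np.array([.4765,.0152])
p=s+y*.02
print(rel(tgt([*p,.20],psi-np.pi/2)))
E
```

```text
5.2 [0.49969601 0.3411098  0.20322365] [-3.13196898  0.00615205 -1.34396985] [-0.16342482  0.61991796 -1.96292141] 0.06112481540982541
[ 2.93500e-01  8.60000e-02 -2.00000e-03 -2.49800e-01  3.15800e-01
  2.39521e+01]
```

View pics/w5.png

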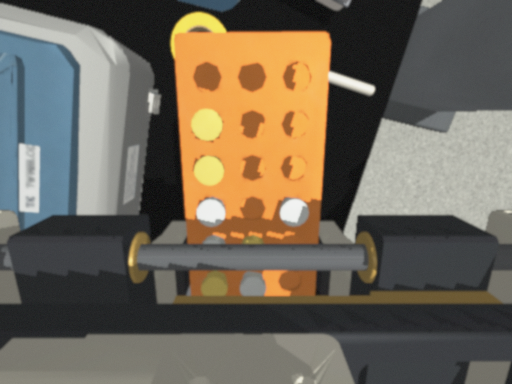

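Call:
{"method": "jog_arm", "body": {"motion": [[[0.045, 0.013, 0, 0, 0, 4, 0.05], [0.09, 0.026, 0, 0, 0, 8, 0.05], [0.14, 0.041, 0, 0, 0, 12, 0.05], [0.19, 0.056, 0, 0, 0, 16, 0.05], [0.24, 0.071, 0, -0.2, 0.3, 20, 0.05], [0.275, 0.081, 0, -0.2, 0.3, 24, 0.05], [0.287, 0.086, -0.002, -0.2, 0.3, 24, 0.05], [0.287, 0.086, -0.002, -0.2, 0.3, 24, 0.05]]]}}

```text
t: 6.05
eef_pos: [0.4778, 0.0393, 0.1991]
ee_rot: [3.141, -0.0, -1.766]
force: [2.0, 0.6, -2.3]
width: 0.0614
```

Call:
{"method": "jog_arm", "body": {"motion": [[[0, 0, 0, 0, -4, 0, 0.05], [0, 0, 0, 0, -8, 0, 0.05], [0, 0, 0, 0, -12, 0, 0.05], [0, 0, 0, 0, -12, 0, 0.05], [0, 0, 0, 0, -12, 0, 0.05]]]}}

```text
t: 6.55
eef_pos: [0.4779, 0.0393, 0.1985]
ee_rot: [3.14, 0.207, -1.767]
force: [1.0, 0.5, -1.2]
width: 0.0612
```

```bash
cat >> h.py <<'E'
PSI=-.192; S=np.array([.4765,.0152]); YS=np.array([-np.sin(PSI),np.cos(PSI)]); XS=np.array([np.cos(PSI),np.sin(PSI)])
def rackgoal(ytop,h,th,dx=0):
    "TCP target (4x4): rack tilted th deg, jaw-end top corner at local y=ytop, jaw-end bottom corner h over platform (m)"
    a=np.radians(th); s,c=np.sin(a),np.cos(a)
    Y=ytop+.04*s+.1*c-.026*s; Z=h+.1*s+.026*c
    return tgt([*(S+YS*Y+XS*dx),.046+Z],PSI-np.pi/2,-th)
def rackstate(st):
    "local: lateral, jaw top corner y, bottom corner h, far bottom corner y,h, tilt"
    M=T(st); d=M[:2,3]-S; X,Y,Z=d@XS,d@YS,M[2,3]-.046
    e=M[:3,0]; a=np.arcsin(-e[2]); s,c=np.sin(a),np.cos(a)
    yb=Y-.1*c+.026*s; h=Z-.1*s-.026*c
    return dict(x=round(X,4),ytop=round(yb-.04*s,4),htop=round(h+.04*c,4),h=round(h,4),yfar=round(yb+.2*c,4),hfar=round(h+.2*s,4),tilt=round(np.degrees(a),2),yaw=round(np.arctan2(e[1],e[0])+np.pi/2,4),f=np.round([st['force'][:2]@XS,st['force'][:2]@YS,st['force'][2]],1).tolist(),t=st['t'])
E
python3 - <<'E'
from h import *
st,im=wsnap("w6.png"); print(st['eef_pos'],st['width'],rackstate(st))
print(rel(rackgoal(-.075,.03,12)),rel(rackgoal(-.075,.003,12)))
E
```

```text
[0.47789329 0.03927404 0.19853738] 0.061170230886446214 {'x': np.float64(-0.0032), 'ytop': np.float64(-0.0768), 'htop': np.float64(0.1457), 'h': np.float64(0.1065), 'yfar': np.float64(0.1271), 'hfar': np.float64(0.1477), 'tilt': np.float64(11.87), 'yaw': np.float64(-0.1961), 'f': [0.9, 0.7, -1.2], 't': 6.55}
[ 0.0141 -0.0034  0.0751  0.0544 -0.1333 -0.1807] [ 0.0197 -0.0035  0.1015  0.0544 -0.1333 -0.1807]
```

View pics/w6.png

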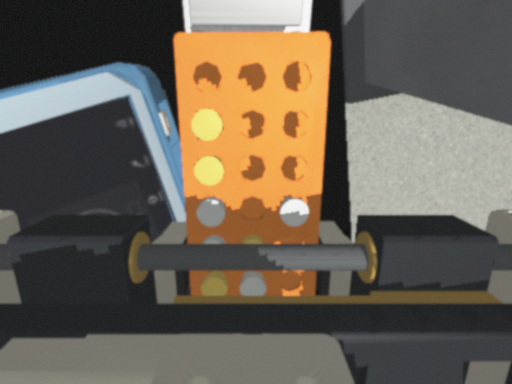

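The lip is at columns ~187–309 and the rack end at 175–331. That offset of about 3 mm matches the computed x of −3.2 mm. I'll lower the rack into the channel entry.

Call:
{"method": "jog_arm", "body": {"motion": [[[0.009, -0.0035, 0.04, 0, -0.13, 0, 0.05], [0.0141, -0.0035, 0.075, 0, -0.13, 0, 0.05], [0.0141, -0.0035, 0.075, 0, -0.13, 0, 0.05], [0.0141, -0.0035, 0.075, 0, -0.13, 0, 0.05]]]}}

```text
t: 7.0
eef_pos: [0.4815, 0.0408, 0.1224]
ee_rot: [3.139, 0.207, -1.764]
force: [-0.2, 0.6, -0.6]
width: 0.061
```

```bash
python3 - <<'E'
from h import *
st,im=wsnap("w7.png"); print(st['eef_pos'],st['width'],rackstate(st))
print(rel(rackgoal(-.075,.0035,12)))
E
```

```text
[0.48149369 0.04084903 0.12236627] 0.06098214202792512 {'x': np.float64(0.0), 'ytop': np.float64(-0.0746), 'htop': np.float64(0.0695), 'h': np.float64(0.0303), 'yfar': np.float64(0.1293), 'hfar': np.float64(0.0715), 'tilt': np.float64(11.88), 'yaw': np.float64(-0.1937), 'f': [-0.3, 0.6, -0.6], 't': 7.0}
[ 0.0064  0.0008  0.027   0.021  -0.042  -0.0771]
```

View pics/w7.png

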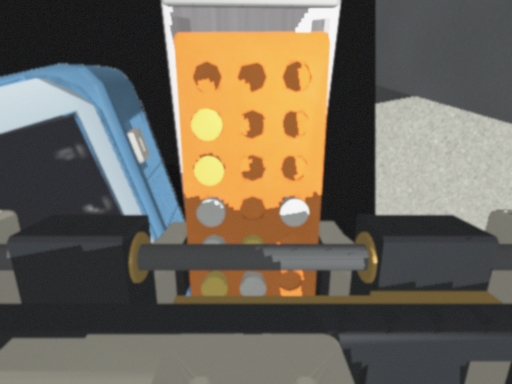

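The rack (cols 176–329) is centred on the shaker (165–338). I'll lower it to 3.5 mm over the platform.

Call:
{"method": "jog_arm", "body": {"motion": [[[0.003, 0.0005, 0.014, 0, 0, 0, 0.05], [0.0064, 0.0005, 0.027, 0, 0, 0, 0.05], [0.0064, 0.0005, 0.027, 0, 0, 0, 0.05], [0.0064, 0.0005, 0.027, 0, 0, 0, 0.05]]]}}

```text
t: 7.45
eef_pos: [0.482, 0.0404, 0.0963]
ee_rot: [3.141, 0.209, -1.764]
force: [0.7, -0.1, -1.0]
width: 0.0611
```

```bash
python3 - <<'E'
from h import *
st,im=wsnap("w8.png"); print(st['eef_pos'],st['width'],rackstate(st))
print(rel(rackgoal(-.090,.0035,12)),rel(rackgoal(-.105,.0035,12)))
E
```

```text
[0.48195208 0.04041415 0.09625151] 0.06110854027793185 {'x': np.float64(0.0005), 'ytop': np.float64(-0.0749), 'htop': np.float64(0.0432), 'h': np.float64(0.0041), 'yfar': np.float64(0.129), 'hfar': np.float64(0.0455), 'tilt': np.float64(11.95), 'yaw': np.float64(-0.1931), 'f': [0.7, 0.0, -1.0], 't': 7.45}
[ 0.015   0.0007 -0.0024 -0.0227 -0.0309 -0.0609] [ 0.0296  0.0007 -0.0055 -0.0227 -0.0309 -0.0609]
```

View pics/w8.png

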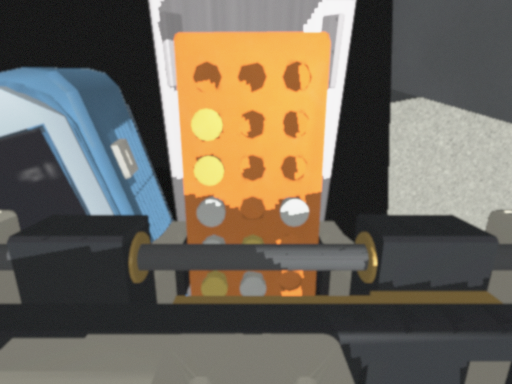

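The rack end sits between the two side rails (at cols ~168 and ~336), with no contact force. I'll push in under the lip slowly.

Call:
{"method": "jog_arm", "body": {"motion": [[[0.005, 0.0007, -0.001, 0, 0, 0, 0.05], [0.01, 0.0007, -0.0018, 0, 0, 0, 0.05], [0.015, 0.0007, -0.0025, 0, 0, 0, 0.05], [0.015, 0.0007, -0.0025, 0, 0, 0, 0.05]]]}}

```text
t: 7.9
eef_pos: [0.4786, 0.025, 0.096]
ee_rot: [-3.141, 0.209, -1.765]
force: [0.3, 0.3, -0.3]
width: 0.061
```

```bash
python3 - <<'E'
from h import *
st,im=wsnap("w9.png"); print(st['eef_pos'],st['width'],rackstate(st))
sc=optics.grab_frame("scene")[:,:,::-1]; cv2.imwrite("pics/s9.png",cv2.resize(sc[130:280,190:340],None,fx=4,fy=4,interpolation=cv2.INTER_CUBIC))
print(rel(rackgoal(-.096,.0035,12)),rel(rackgoal(-.105,.0035,12)))
E
```

```text
[0.47855843 0.02503631 0.0959712 ] 0.06097523211016566 {'x': np.float64(0.0001), 'ytop': np.float64(-0.0907), 'htop': np.float64(0.0429), 'h': np.float64(0.0038), 'yfar': np.float64(0.1133), 'hfar': np.float64(0.0453), 'tilt': np.float64(11.98), 'yaw': np.float64(-0.1938), 'f': [0.2, 0.3, -0.3], 't': 7.9}
[ 0.0056  0.0001 -0.001  -0.0333 -0.0304 -0.0898] [ 0.0144  0.0001 -0.0029 -0.0333 -0.0304 -0.0898]
```

View pics/s9.png

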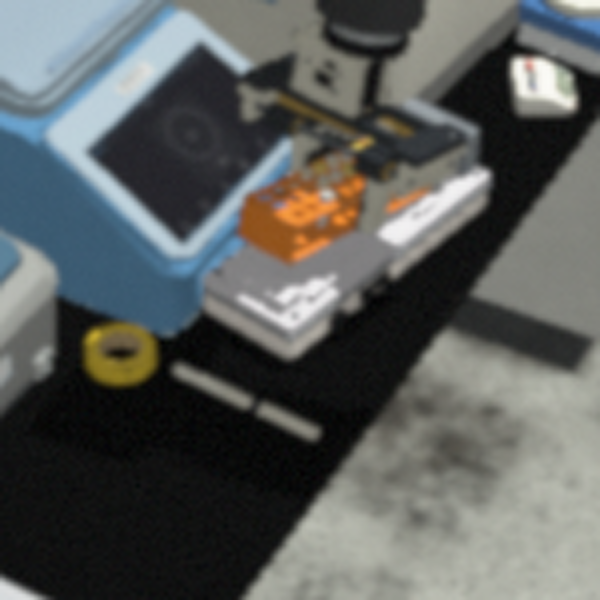

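View pics/w9.png

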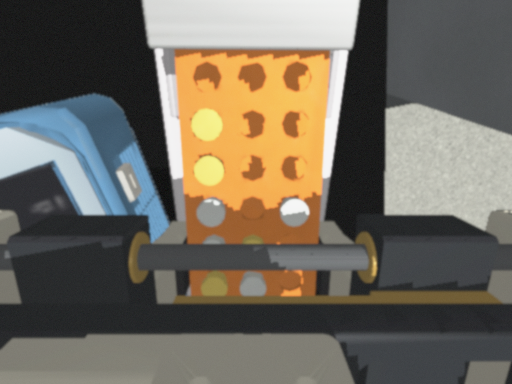

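The lip's front edge (row ~47) now covers the rack's end (which was at row 32), so the end is hooked under the lip. I'll press on.

Call:
{"method": "jog_arm", "body": {"motion": [[[0.002, 0, 0, 0, 0, 0, 0.05], [0.004, 0, -0.0007, 0, 0, 0, 0.05], [0.006, 0, -0.001, 0, 0, 0, 0.05], [0.006, 0, -0.001, 0, 0, 0, 0.05]]]}}

```text
t: 8.4
eef_pos: [0.4778, 0.02, 0.0958]
ee_rot: [-3.141, 0.21, -1.765]
force: [-0.4, 5.3, 0.0]
width: 0.0611
```

```bash
python3 - <<'E'
from h import *
st=arm.get_state(); print(st['eef_pos'],st['width'],rackstate(st))
print(rel(rackgoal(-.1,.0035,12)),rel(rackgoal(-.105,.0035,12)))
E
```

```text
[0.47778575 0.02002529 0.09577218] 0.06105121590008672 {'x': np.float64(0.0003), 'ytop': np.float64(-0.0957), 'htop': np.float64(0.0426), 'h': np.float64(0.0035), 'yfar': np.float64(0.1082), 'hfar': np.float64(0.0452), 'tilt': np.float64(12.04), 'yaw': np.float64(-0.1939), 'f': [-1.4, 5.1, 0.0], 't': 8.4}
[ 0.0042  0.0003 -0.0008 -0.0672  0.0387 -0.1078] [ 0.0091  0.0003 -0.0019 -0.0672  0.0387 -0.1078]
```

The jaw is pressing back with 5.1 N, about 3–4 mm back as expected. I'll continue to about 12.5–13 mm.

Call:
{"method": "jog_arm", "body": {"motion": [[[0.002, 0, -0.0005, 0, 0, 0, 0.05], [0.004, 0, -0.001, 0, 0, 0, 0.05], [0.006, 0, -0.0014, 0, 0, 0, 0.05], [0.008, 0, -0.0017, 0, 0, 0, 0.05], [0.009, 0, -0.0019, 0, 0, 0, 0.05], [0.009, 0, -0.0019, 0, 0, 0, 0.05]]]}}

```text
t: 9.0
eef_pos: [0.4764, 0.0121, 0.096]
ee_rot: [-3.14, 0.212, -1.765]
force: [-0.1, 7.7, 0.5]
width: 0.0613
```

```bash
python3 - <<'E'
from h import *
st,im=wsnap("w10.png"); print(st['eef_pos'],st['width'],rackstate(st))
for th in (10,8,6,4,2,0): print(th,rel(rackgoal(-.1048,.0035*th/12+.0005,th)))
E
```

```text
[0.47638493 0.01212789 0.0959747 ] 0.06134038373373916 {'x': np.float64(0.0005), 'ytop': np.float64(-0.1037), 'htop': np.float64(0.0426), 'h': np.float64(0.0035), 'yfar': np.float64(0.1002), 'hfar': np.float64(0.0456), 'tilt': np.float64(12.15), 'yaw': np.float64(-0.1945), 'f': [-1.6, 7.5, 0.5], 't': 9.0}
10 [ 1.6000e-03  5.0000e-04  3.3000e-03 -9.3100e-02  2.1481e+00 -1.4160e-01]
8 [ 2.4000e-03  5.0000e-04  7.1000e-03 -9.0600e-02  4.1481e+00 -1.4320e-01]
6 [ 3.3000e-03  5.0000e-04  1.1000e-02 -8.8200e-02  6.1481e+00 -1.4480e-01]
4 [ 4.3000e-03  5.0000e-04  1.4800e-02 -8.5600e-02  8.1481e+00 -1.4640e-01]
2 [ 5.40000e-03  5.00000e-04  1.87000e-02 -8.31000e-02  1.01481e+01
 -1.47900e-01]
0 [ 6.70000e-03  5.00000e-04  2.26000e-02 -8.06000e-02  1.21481e+01
 -1.49400e-01]
```

View pics/w10.png

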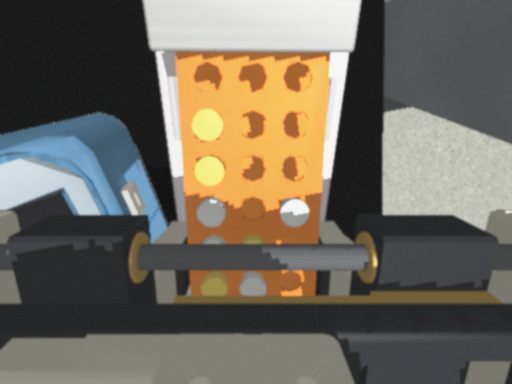

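The force is 7.5 N and there is no slip in the wrist view. I'll lower the far end to about 5°, keeping the jaw back.

Call:
{"method": "jog_arm", "body": {"motion": [[[0.002, 0.0005, 0.001, 0, 0.5, -0.1, 0.05], [0.003, 0.0005, 0.0033, 0, 2.1, -0.1, 0.05], [0.0036, 0.0005, 0.007, 0, 4.1, -0.1, 0.05], [0.0045, 0.0005, 0.011, 0, 6.1, -0.1, 0.05], [0.005, 0.0005, 0.013, 0, 7.1, -0.1, 0.05], [0.005, 0.0005, 0.013, 0, 7.1, -0.1, 0.05]]]}}

```text
t: 9.65
eef_pos: [0.4762, 0.0117, 0.0824]
ee_rot: [-3.139, 0.089, -1.763]
force: [-0.7, 9.0, 2.8]
width: 0.0611
```

```bash
python3 - <<'E'
from h import *
st,im=wsnap("w11.png"); print(st['eef_pos'],st['width'],rackstate(st))
sc=optics.grab_frame("scene")[:,:,::-1]; cv2.imwrite("pics/s11.png",cv2.resize(sc[150:240,220:330],None,fx=6,fy=6,interpolation=cv2.INTER_CUBIC))
for th in (4,3,2,1,0): print(th,rel(rackgoal(-.105,.0035*th/12+.0005,th)))
E
```

```text
[0.47621998 0.0116661  0.08238325] 0.06112352369928845 {'x': np.float64(0.0004), 'ytop': np.float64(-0.1044), 'htop': np.float64(0.0414), 'h': np.float64(0.0016), 'yfar': np.float64(0.0984), 'hfar': np.float64(0.0194), 'tilt': np.float64(5.1), 'yaw': np.float64(-0.1921), 'f': [-2.4, 8.7, 2.8], 't': 9.65}
4 [ 9.0000e-04  5.0000e-04  1.9000e-03 -1.4810e-01  1.1495e+00 -3.0500e-02]
3 [ 1.2000e-03  5.0000e-04  3.9000e-03 -1.4780e-01  2.1495e+00 -3.1800e-02]
2 [ 1.5000e-03  5.0000e-04  5.9000e-03 -1.4760e-01  3.1495e+00 -3.3100e-02]
1 [ 1.9000e-03  5.0000e-04  7.9000e-03 -1.4730e-01  4.1495e+00 -3.4300e-02]
0 [ 2.3000e-03  5.0000e-04  9.9000e-03 -1.4700e-01  5.1495e+00 -3.5600e-02]
```

View pics/s11.png

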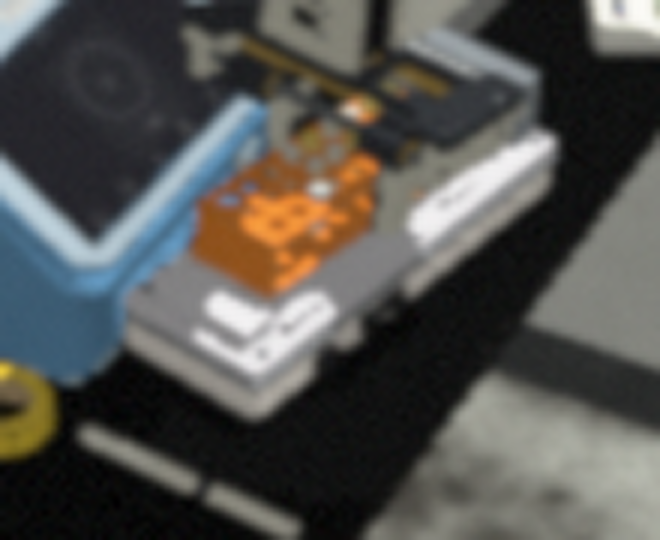

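The far end is just above the bar's inner edge (yfar 98.4, h 19 mm) at 8.7 N, which puts the jaw about 12.5 mm back. I'll keep lowering.

Call:
{"method": "jog_arm", "body": {"motion": [[[0.001, 0.0005, 0.001, 0, 0.6, 0, 0.05], [0.0014, 0.0005, 0.003, 0, 1.6, 0, 0.05], [0.0016, 0.0005, 0.005, 0, 2.6, 0, 0.05], [0.0018, 0.0005, 0.006, 0, 3.2, 0, 0.05], [0.0018, 0.0005, 0.006, 0, 3.2, 0, 0.05]]]}}

```text
t: 10.25
eef_pos: [0.4763, 0.0118, 0.0768]
ee_rot: [-3.138, 0.035, -1.763]
force: [-1.2, 8.7, 3.2]
width: 0.0611
```

```bash
python3 - <<'E'
from h import *
st,im=wsnap("w12.png"); print(st['eef_pos'],st['width'],rackstate(st))
for th in (1,0): print(th,rel(rackgoal(-.105,.0035*th/12,th)))
E
```

```text
[0.47634787 0.01181489 0.07676596] 0.06109916045595013 {'x': np.float64(0.0005), 'ytop': np.float64(-0.1038), 'htop': np.float64(0.0412), 'h': np.float64(0.0013), 'yfar': np.float64(0.0975), 'hfar': np.float64(0.0083), 'tilt': np.float64(2.02), 'yaw': np.float64(-0.1924), 'f': [-2.8, 8.4, 3.2], 't': 10.25}
1 [ 1.5000e-03  5.0000e-04  2.7000e-03 -2.1480e-01  1.0427e+00 -2.7000e-02]
0 [ 1.8000e-03  5.0000e-04  4.8000e-03 -2.1450e-01  2.0427e+00 -2.8900e-02]
```

View pics/w12.png

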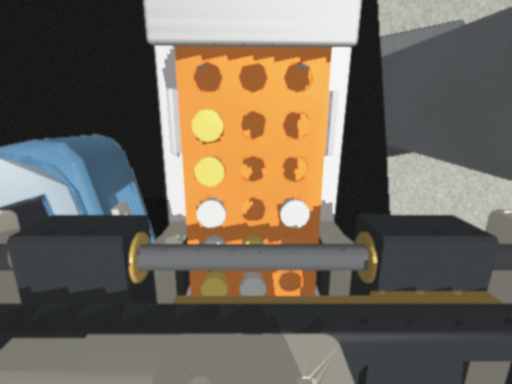

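The far end is at 8 mm, below the bar's top, with only 3 N upward. I'll bring it flat.

Call:
{"method": "jog_arm", "body": {"motion": [[[0.001, 0.0003, 0.0025, 0, 1, 0, 0.05], [0.001, 0.0003, 0.0045, 0, 2, 0, 0.05], [0.001, 0.0003, 0.005, 0, 2.1, 0, 0.05], [0.001, 0.0003, 0.005, 0, 2.1, 0, 0.05]]]}}

```text
t: 10.7
eef_pos: [0.4773, 0.0123, 0.0726]
ee_rot: [-3.136, 0.001, -1.763]
force: [-1.3, 6.2, 4.5]
width: 0.0613
```

```bash
python3 - <<'E'
from h import *
st,im=wsnap("w13.png"); print(st['eef_pos'],st['width'],rackstate(st))
sc=optics.grab_frame("scene")[:,:,::-1]; cv2.imwrite("pics/s13.png",cv2.resize(sc[150:240,220:330],None,fx=6,fy=6,interpolation=cv2.INTER_CUBIC))
E
```

```text
[0.47728446 0.01233203 0.07259161] 0.061327099417912735 {'x': np.float64(0.0013), 'ytop': np.float64(-0.1027), 'htop': np.float64(0.0405), 'h': np.float64(0.0005), 'yfar': np.float64(0.0974), 'hfar': np.float64(0.0007), 'tilt': np.float64(0.06), 'yaw': np.float64(-0.1922), 'f': [-2.4, 5.8, 4.5], 't': 10.7}
```

View pics/s13.png

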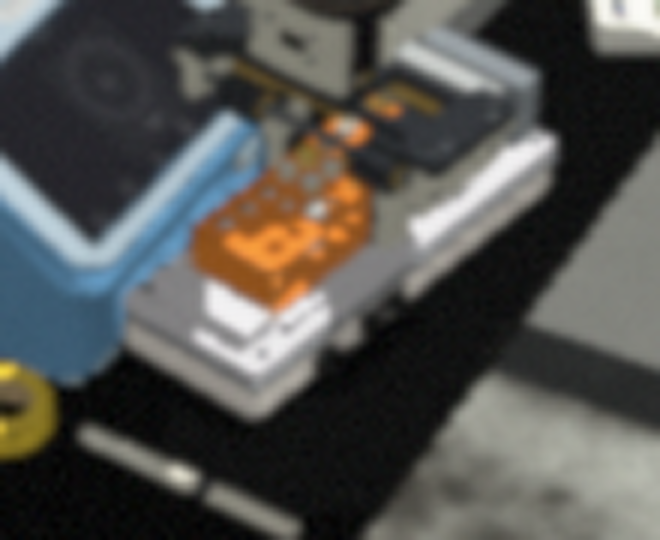

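The rack is flat (h 0.5 to 0.7 mm) inside the bar. I'll release with a slight downward press, then rise.

Call:
{"method": "jog_arm", "body": {"motion": [[[0, 0, 0.001, 0, 0, 0, 0.05], [0, 0, 0.001, 0, 0, 0, 0.05], [0, 0, 0.001, 0, 0, 0, 0.085], [0, 0, 0.001, 0, 0, 0, 0.085], [0, 0, 0.001, 0, 0, 0, 0.085], [0, 0, 0.001, 0, 0, 0, 0.085], [0, 0, 0.001, 0, 0, 0, 0.085]]]}}

```text
t: 11.5
eef_pos: [0.4772, 0.0122, 0.0715]
ee_rot: [-3.136, 0.001, -1.763]
force: [0.1, -0.5, 0.2]
width: 0.0849
```

```bash
python3 - <<'E'
from h import *
st,im=wsnap("w14.png"); print(st['eef_pos'],st['width'],rackstate(st))
E
```

```text
[0.47724169 0.01221197 0.07149459] 0.0849438077935783 {'x': np.float64(0.0013), 'ytop': np.float64(-0.1028), 'htop': np.float64(0.0394), 'h': np.float64(-0.0006), 'yfar': np.float64(0.0972), 'hfar': np.float64(-0.0004), 'tilt': np.float64(0.06), 'yaw': np.float64(-0.1924), 'f': [0.2, -0.5, 0.2], 't': 11.5}
```

View pics/w14.png

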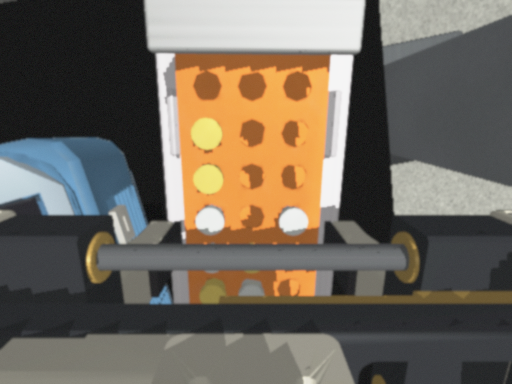

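After opening, the rack and jaw moved about 8 rows toward the stop, and the fingers are clear. I'll rise and inspect.

Call:
{"method": "jog_arm", "body": {"motion": [[[0, 0, -0.03, 0, 0, 0, 0.085], [0, 0, -0.08, 0, 0, 0, 0.085], [0, 0, -0.13, 0, 0, 0, 0.085], [-0.03, 0, -0.18, 0, 0, 0, 0.085], [-0.08, 0, -0.19, 0, 0, 0, 0.085], [-0.1, 0, -0.19, 0, 0, 0, 0.085], [-0.1, 0, -0.19, 0, 0, 0, 0.085]]]}}

```text
t: 12.25
eef_pos: [0.4961, 0.1132, 0.2623]
ee_rot: [-3.134, 0.003, -1.761]
force: [-1.3, -0.7, -0.3]
width: 0.085
```

```bash
python3 - <<'E'
from h import *
st,im=wsnap("w15.png"); print(st['eef_pos'],st['ee_rot'],st['t'])
sc=optics.grab_frame("scene")[:,:,::-1]; cv2.imwrite("pics/s15.png",cv2.resize(sc[150:240,220:330],None,fx=6,fy=6,interpolation=cv2.INTER_CUBIC))
b=im[:,:,::-1]; cv2.imwrite("pics/w15z.png",cv2.resize(b[40:250,150:350],None,fx=2.8,fy=2.8,interpolation=cv2.INTER_CUBIC))
E
```

```text
[0.49605153 0.11315532 0.26231798] [-3.13431992e+00  2.52861647e-03 -1.76078669e+00] 12.25
```

View pics/s15.png

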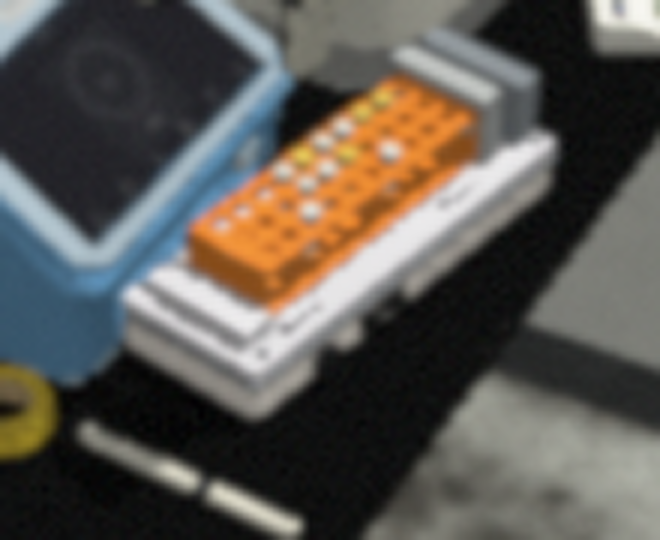

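View pics/w15z.png

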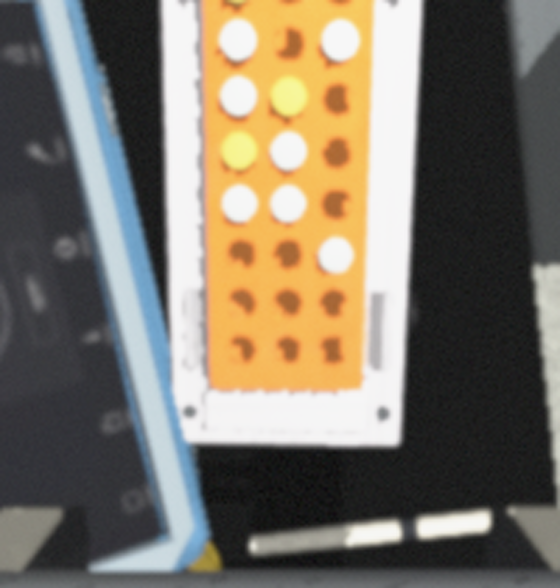

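The rack lies flat between jaw and bar, with its far edge at zoom row ~389 and columns 208–362. A numeric check of its top edges:

```bash
python3 - <<'E'
from h import *
st,im=wload("w15.png"); c=cam("wrist",st)
m=rackmask(im); m[:,:200]=0;m[:,300:]=0
g=lambda uv,z:[(round((p[:2]-S)@XS,4),round((p[:2]-S)@YS,4)) for p in pix2w(c,uv,z)]
L=[];R=[]
for r in range(10,170,4):
    x=np.where(m[r])[0]
    if len(x)>20: L.append((x.min()-.5,r));R.append((x.max()+.5,r))
for E in(L,R):
    W=np.array(g(E,.086)); k=np.polyfit(W[:,1],W[:,0],1); print("slope",k[0].round(4),"x at mid",W[:,0].mean().round(4), "y range",W[:,1].min(),W[:,1].max())
e=[(u,np.where(m[:200,u])[0].max()+.5) for u in range(230,278,4)]
W=np.array(g(e,.086)); print("far end y",np.median(W[:,1]),"slope",np.polyfit(W[:,0],W[:,1],1)[0].round(4))
print("body end", g(np.array([[185,442],[400,444]])/2.8+[150,40],.046))
print("lip front (w15, full)"); cv2.imwrite("pics/w15f.png",im[:,:,::-1][:200,150:350].repeat(3,0).repeat(3,1))
E
```

```text
slope 0.0073 x at mid 0.0312 y range -0.0686 0.0847
slope -0.0207 x at mid -0.0269 y range -0.0686 0.0845
far end y 0.09775 slope -0.0081
body end [(np.float64(0.0484), np.float64(0.1333)), (np.float64(-0.0509), np.float64(0.1338))]
lip front (w15, full)
```

View pics/w15f.png

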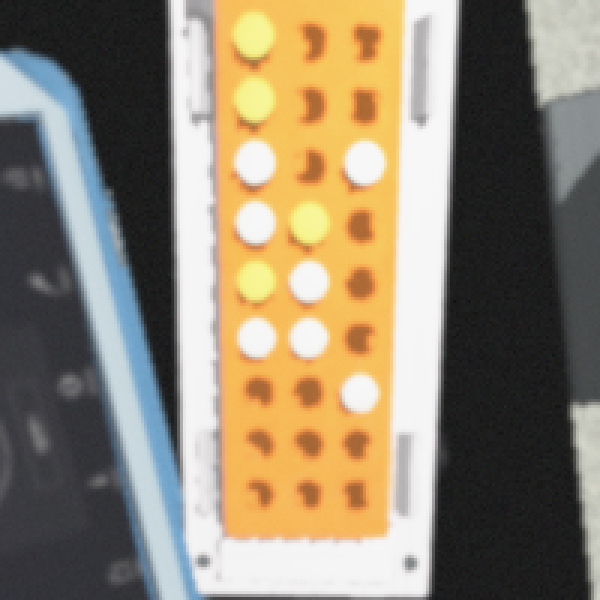

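The lateral offset is about 2 mm and the far end is at 98–100 mm. The side-edge slopes disagree, though, possibly because the mask drops shaded pixels. I'll recheck the level with hand-read edges and the scene view.

```bash
python3 - <<'E'
from h import *
st,im=wload("w15.png"); c=cam("wrist",st)
# sub-pixel side edges: strongest blue-channel steps (orange B low, white B high)
B=cv2.GaussianBlur(im[:,:,2].astype(np.float32),(0,0),.8)
from scipy.ndimage import map_coordinates
rows=[8,30,50,70,90,110,130,150,170]
for r in rows:
    x=np.arange(205,300); d=np.gradient(B[r,205:300]); 
    lo=205+np.argmin(d[:35]); hi=205+55+np.argmax(d[55:])
    p=pix2w(c,[[lo,r],[hi,r]],.086)[:,:2]-S; w=np.linalg.norm(p[0]-p[1])
    # height that would give 62 mm width
    z=[zz for zz in np.arange(.05,.12,.001) if np.linalg.norm(np.diff(pix2w(c,[[lo,r],[hi,r]],zz)[:,:2],axis=0))<=.062]
    print(r,lo,hi,"y",(p.mean(0)@YS).round(4),"x",(p.mean(0)@XS).round(4),"w",w.round(4),"z62",z[:1])
# scene: far end wall top/bottom corner heights
sc=cv2.imread("pics/s15.png"); cs=cam("scene")
f=lambda loc:(w2pix(cs,[*(S+XS*loc[0]+YS*loc[1]),loc[2]])[0]-[220,150])*6
for n,l in (("far top -x",(-.031+.002,.1,.086)),("far top +x",(.033,.1,.086)),("far bottom at bar top -x",(-.029,.1,.060)),("jaw top -x",(-.029,-.1,.086)),("far top -x if on bar",(-.029,.1,.1))): print(n,f(l).round(0))
E
```

```text
8 217 284 y -0.0703 x 0.0034 w 0.065 z62 [np.float64(0.10100000000000005)]
30 219 283 y -0.0511 x 0.0029 w 0.0632 z62 [np.float64(0.09300000000000004)]
50 221 283 y -0.0331 x 0.0019 w 0.0623 z62 [np.float64(0.08800000000000004)]
70 239 282 y -0.0145 x -0.0068 w 0.0439 z62 [np.float64(0.05)]
90 222 281 y 0.0048 x 0.0023 w 0.0613 z62 [np.float64(0.08300000000000003)]
110 220 281 y 0.0248 x 0.0034 w 0.0645 z62 [np.float64(0.09900000000000005)]
130 222 263 y 0.0455 x 0.0119 w 0.0441 z62 [np.float64(0.05)]
150 207 279 y 0.0669 x 0.0116 w 0.0789 z62 []
170 222 279 y 0.0891 x 0.0033 w 0.0636 z62 [np.float64(0.09400000000000004)]
far top -x [263. 265.]
far top +x [180. 219.]
far bottom at bar top -x [262. 299.]
jaw top -x [476. 101.]
far top -x if on bar [263. 246.]
```

The width is a constant ~63 mm along the length, with two to three rows mis-picked. In the scene view both rack ends sit the same ~17 zoom pixels below the flat prediction, and if the far end were on the bar it would appear higher. So the rack is level, and I'll hand in.

```bash
python3 - <<'E'
from station import arm
print(arm.job_done())
s=arm.get_state(); print(s['t'],s['force'])
E
```

```text
the job is handed in; nothing more can be done
None
the job is handed in; nothing more can be done
```

I loaded the rack onto the shaker and handed the job in at about 12.3 s; no verdict was reported. I gripped it at mid-length and tilted it 12° to hook its end under the jaw lip. I pressed the jaw back to an estimated 12 mm, with a peak reading of about 9 N. Then I lowered the far end inside the stop bar, released it and backed off.

**Checks that agreed**
- After release, the wrist view showed the rack and jaw move about 3–4 mm towards the stop, as expected if the spring clamped it.
- The tool force dropped to about zero and the fingers were clear.
- In the final pictures the rack lies between jaw and bar, 2–3 mm off centre sideways. The pen and tape had not visibly moved; I did not measure the bottle or timer again.

**Checks that disagreed**
- **Far end:** the wrist camera put it at 97.8 mm instead of 100 mm, about the 2 mm calibration error and within tolerance.
- **Side edges:** the first measurement, from the colour mask, gave inconsistent slopes. A second reading gave a roughly constant 61–65 mm width along the length, so level, but three of its nine rows were picked wrongly.
- **Scene view:** both ends of the rack sat about 3 pixels below where I predicted, by the same amount. I took that as a calibration offset; with the far end up on the bar it would have appeared higher instead.

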